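# Load the urgent sample and two others into the analyser's carrier lane

### The job

Slide the three round sample carriers across the deck of the loading bay with the fingertips, one at a time, through the narrow gate into the single-file lane: the red urgent one first, so that it stands at the head of the lane by the end stop, then the two white ones in either order. Each must go right past the orange one-way latch, and the latch must drop shut behind it before the next one comes. Do not pick the carriers up or tip them, leave the other things on the table where they are, and finish clear of everything.

Things in the scene. Friction and masses are not known exactly. Their poses are not given: they have to be found in the camera images.
- bay: the loading bay, fixed to the table: a low grey deck, its top 12 mm above the table. Origin at the middle of the gate, at table height; +x runs from the gate down the lane, +y to the left looking down the lane. Funnel walls and lane rails stand 15 mm above the deck, so the top 13 mm of a carrier's body clear them. A white housing, 37 mm above the deck, stands behind the lane's end, x 125 to 165 mm
- pool (a point): middle of the pool where the carriers wait, on the deck, 86 mm before the gate; axes as the bay's. In the bay's frame the pool is x -132 to -40 mm, y -90 to +90 mm, its rim 6 mm above the deck. At x = -40 mm a wall closes each side from y = 95 to 57.5 mm; from there a funnel at 45 degrees narrows to the gate at x = 0
- gate (a point): middle of the gate between funnel and lane, on the deck's surface (12 mm above the table); axes as the bay's. The lane behind it is straight, 35 mm wide (y -17.5 to +17.5 mm), 122 mm long, and just holds three carriers in a row with about 8 mm to spare behind the latch
- lane_stop (a point): face of the rubber end stop on the lane's centre line, on the deck's surface, 122 mm past the gate along the bay's x; axes as the bay's
- latch_arm (a joint): angle of the orange one-way latch, rad: 0 shut, to 0.90 swung aside. Its 24 mm arm, 4 to 13 mm above the deck, is pivoted at the lane's left (+y) side at the gate and leans down the lane to its middle; a weak spring (under 1 N) shuts it. A carrier pushed down the lane swings it aside; it is shut again once the carrier's centre is 34 mm past the gate, and bars the way back
- carrier_red: the urgent sample's carrier: a red plastic puck 32 mm across and 28 mm tall, with a capped blood tube (14 mm wide) fixed in it whose purple cap rises to 43 mm above its underside. Loose, about 60 g. Origin at the centre of its underside, which rests on the deck; z up
- carrier_a: one routine carrier: a white plastic puck 32 mm across and 28 mm tall, with a capped blood tube (14 mm wide) fixed in it whose purple cap rises to 43 mm above its underside. Loose, about 60 g. Origin at the centre of its underside, which rests on the deck; z up
- carrier_b: the other routine carrier, the same as carrier_a: a white plastic puck 32 mm across and 28 mm tall, with a capped blood tube (14 mm wide) fixed in it whose purple cap rises to 43 mm above its underside. Loose, about 60 g. Origin at the centre of its underside, which rests on the deck; z up
- reagent_bottle: a loose amber reagent bottle with a black cap, 46 mm across, 98 mm tall, at the left behind the bay; leave it. Origin at the centre of its underside
- timer: a loose white wind-up timer with a black knob, 66 x 66 x 44 mm, at the left of the bay; leave it. Origin at the centre of its underside
- marker_red: a loose red and green two-ended marker lying on the table at the left of the bay, 124 mm long along its y, 13 mm thick; leave it. Origin under its middle
- steel_dish: a loose stainless dish, 78 x 120 x 26 mm, at the front right; leave it. Origin at the centre of its underside
- forceps: loose steel forceps lying at the front right, 132 mm long along their y, 9 mm thick; leave them. Origin under their middle
Things that resemble listed ones, but are neither listed nor needed, are in the scene too. Leave any yellow look-alike of the carrier_red alone.

How it is judged (in metres and radians):
On the way, in this order (a step that is already met when the one before it is completed fails the run):
1. the red carrier is in the lane past the latch, the latch has shut behind it, and neither white one is in yet (x of carrier_red in the frame of bay between 0.031 and 0.125 m and y of carrier_red in the frame of bay between -0.012 and 0.012 m and value of joint latch_arm below 0.12 rad and x of each of carrier_a, carrier_b in the frame of bay below 0.02 m), for 0.2 s.
2. one white carrier has followed and the latch has shut behind it, the other still outside (x of carrier_red in the frame of bay between 0.031 and 0.125 m and y of carrier_red in the frame of bay between -0.012 and 0.012 m and value of joint latch_arm below 0.12 rad and (((x of carrier_a in the frame of bay between 0.031 and 0.125 m and y of carrier_a in the frame of bay between -0.012 and 0.012 m) and x of carrier_b in the frame of bay below 0.02 m) or ((x of carrier_b in the frame of bay between 0.031 and 0.125 m and y of carrier_b in the frame of bay between -0.012 and 0.012 m) and x of carrier_a in the frame of bay below 0.02 m))), for 0.2 s.
3. the last white carrier is in and the latch has shut behind it (x of carrier_red in the frame of bay between 0.031 and 0.125 m and y of carrier_red in the frame of bay between -0.012 and 0.012 m and x of carrier_a in the frame of bay between 0.031 and 0.125 m and y of carrier_a in the frame of bay between -0.012 and 0.012 m and x of carrier_b in the frame of bay between 0.031 and 0.125 m and y of carrier_b in the frame of bay between -0.012 and 0.012 m and value of joint latch_arm below 0.12 rad), for 0.2 s.
At the end, for the whole second after the job is handed in: all three carriers stand upright, at rest, in the lane, centres over 31 mm past the gate and within 12 mm of the lane's centre line; the red one at the head, its centre within 28 mm of the stop's face (16 mm if touching); the latch shut (under 0.12 rad) behind the last (all of step 3 and x of carrier_red in the frame of bay above 0.094 m and z of each of carrier_red, carrier_a, carrier_b in the frame of bay below 0.015 m and angle between each of carrier_red, carrier_a, carrier_b's own z axis and vertical below 0.1 rad and linear speed of each of carrier_red, carrier_a, carrier_b below 0.01 m/s).
It fails at once if a carrier is lifted more than 8 mm off the deck (z of any of carrier_red, carrier_a, carrier_b in the frame of bay above 0.02 m).
It fails at once if a carrier is tipped by more than 20 degrees (angle between any of carrier_red, carrier_a, carrier_b's own z axis and vertical above 0.35 rad).
It fails at once if a white carrier is in the lane while the red one is not (x of carrier_red in the frame of bay below 0.03 m and x of any of carrier_a, carrier_b in the frame of bay above 0.025 m).
It fails at once if a bystander (bottle, timer, marker, dish, forceps) is moved by more than 20 mm (distance of any of reagent_bottle, timer, marker_red, steel_dish, forceps from where it was at the start of the episode above 0.02 m).
It also fails if it takes over 67 s, if anything falls off the work surface, if the arm or the gripper's body presses on something with over 40 N, if the wrist force passes 120 N, or if a joint passes its speed limit or range.

### The arm

A 6-joint arm with a two-finger parallel gripper is mounted at the origin on a cart in front of the work surface, level with it; the furniture and walls round the work are solid. World frame = base frame: x ahead of the robot, y to its left, z up, the work surface at z = 0. Lengths are in mm, angles in rad, forces in N, time in s.
With the tool pointing down it reaches from about 275 to 1000 mm from the base axis. Payload 8.4 kg.
Tool frame: the origin (TCP) lies at the very end of the fingers, on their centre line; the grasp point (between the pads) lies 19 mm behind it; z points along the fingers, y is the line along which they close (so a half turn about z gives the same grasp; the last joint's range is limited). The gripper opens to 85 mm and grips with 20 to 120 N. Pads are 22 mm wide; open, the fingers measure 114 mm over their backs; the gripper's body (76 mm by 85 mm) begins 54 mm behind the grasp point. The pads swing forward as they close: fully open they stand 13 mm farther back than shut.
Start: joints at [-0.002, 0.353, 1.633, -0, 1.155, -0.002], TCP at [625.002, -0, 231.281] pointing down, gripper open.
Joint ranges: [-2.63, 2.63], [-0.92, 2.1], [0.06, 2.66], [-1.3, 4.44], [0, 2.69], [-3.02, 3.02]. Speed limits (rad/s): [2.22, 2.22, 2.79, 3.14, 3.14, 3.14].

### API

Orientations are given as [roll, pitch, yaw] about the fixed x, y, z axes, in that order (R = Rz(yaw) Ry(pitch) Rx(roll)).
In Python, from rig import sensors, grab_frame, camera_params, order gives the robot as it stands. The module is installed in compiled form; this text tells all that it offers.
- The arm moves only by the tool move_arm, never from a script. Its argument "motion" is a list of rows, each a list of 7 numbers: the turn, a rotation vector about the tool's x, y, z in a scale on which 1.0 is 2 pi rad, then the shift along the tool's x, y, z in parts of the range, where 1.0 means 0.8 m, then the finger opening in m, from 0 to 0.0854. A call has 1 to 8 rows; each row is the pose to reach, as a shift and turn from the pose commanded when the call began, along the tool's axes at that moment; what a row does not reach only later rows make up. A row lasts 1/8 s, in which the tool goes at most 62.5 mm and 10.7 degrees, less where a joint would pass 70% of its speed; a pose out of reach is approached as far as the arm can. No shift or turn number may pass 1 either way. A call with a gripper value outside its range is refused whole. The fingers move at their own pace and stop on an object; "grip_force" is the grip in N (left out, the last holds). Time passes only in rows, so rows that repeat a pose let the fingers close. It gives the time, the measured TCP pose, the force, the opening and the grip force at its end, in the units of the state.
- sensors.sense(): the state, without advancing time (a new reading comes with each control period).
- grab_frame(name): name is "scene" or "side" or "wrist"; returns (picture, depth): 400x640x3 uint8, red, green, blue; 400x640 float32, mm along the optical axis (not along the pixel's ray), 0 where there is no reading.
- camera_params(name): a dict with "camera_matrix" (3x3 intrinsics, pixels), "world_from_camera" (4x4, takes a point from camera to world coordinates). Camera axes: x right, y down, z forward; pixel columns grow to the right and rows downward; lengths in mm; the calibration is good to about 2 mm. A picture is of the moment at which its call begins: read the wrist's pose just before it. camera_params takes no time and is no camera call; for the wrist camera it gives the pose at the moment of the call.
- order.sign_off(): hands the job in; it is judged then, once.
The state is a dict: "clock": time; "qpos": joint angles; "qvel": joint speeds; "joint_efforts": joint torques, N m; "eef_pos": TCP position; "tcp_rot": TCP orientation; "contact_force": force on the tool from outside, world axes, zero at the start; "wrist_torque": the same for the moment, N m; "opening": opening from 0.0 (shut) to 1.0 (fully open); "grasp_force": force on a finger pad.
Only numpy, scipy, OpenCV 4.12 (cv2) and the standard library are available. Lean on these libraries where they do the work, as an engineer would, in place of code of your own. Each camera call takes 0.05 s, during which the arm holds its last target. There are 200 camera calls.

## Working session

There is one attempt and no reset: what is moved stays moved. The work goes in short steps, Python scripts to look and compute and a tool call to move; the robot and the scene stay as the last step left them, time stands still between calls to the robot, and variables do not carry over. Pictures are saved under pics/ and viewed, at most 10 in all, crops included, and the job is handed in when it is done.

Besides the shell and the picture viewer there is one more tool, called after ">>>" as name([rows], argument=value, ...), one row to a line, values as JSON. move_arm: Moves the arm, as the interface text tells. Its arguments: {"type":"object","properties":{"motion":{"type":"array","items":{"type":"array","items":{"type":"number"}}},"grip_force":{"type":"number"}},"required":["motion"]}

```bash
mkdir -p pics; cat > h.py <<'E'
import numpy as np, cv2
from rig import sensors, grab_frame, camera_params, order
def shot(n):
    p=camera_params(n); im,d=grab_frame(n); return im,d,np.array(p["camera_matrix"]),np.array(p["world_from_camera"])
def save(f,im): cv2.imwrite("pics/"+f,cv2.cvtColor(im,cv2.COLOR_RGB2BGR))
def ray(u,v,K,T,z):
    d=T[:3,:3]@np.linalg.inv(K)@np.array([u,v,1.]); o=T[:3,3]; return o+d*(z-o[2])/d[2]
def pix(p,K,T):
    c=np.linalg.inv(T)@np.r_[p,1]; q=K@c[:3]; return q[:2]/q[2]
E
python3 - <<'E'
from h import *
s=sensors.sense();print(s)
for n in("scene","side","wrist"):
    im,d,K,T=shot(n);save(n+"0.png",im);np.savez(n+"0.npz",im=im,d=d,K=K,T=T);print(n,K.round(1).tolist(),T.round(3).tolist())
E
```

```text
{'clock': 0.0, 'qpos': array([-2.40110301e-03,  3.53663856e-01,  1.63413076e+00,  1.41609504e-05,
        1.15516354e+00, -2.38191141e-03]), 'qvel': array([-6.67004679e-04, -1.08829647e-03, -9.58114872e-05, -1.06295747e-04,
        5.83059628e-04, -2.57288703e-03]), 'joint_efforts': array([-2.03471049e-03, -6.05236173e+01, -3.42063046e+01, -2.62302356e-04,
        9.48130677e-03,  3.61521288e-06]), 'eef_pos': array([6.24537335e+02, 4.86275893e-03, 2.30553300e+02]), 'tcp_rot': array([-3.14022719e+00, -1.61999373e-05,  1.57077140e+00]), 'contact_force': array([ 0.03939873, -1.04654457, -0.02866663]), 'wrist_torque': array([-0.01402691, -0.05042227, -0.00419216]), 'grasp_force': 0.0, 'opening': 0.9967371617171836}
scene [[375.0, 0.0, 316.3], [0.0, 375.0, 194.6], [0.0, 0.0, 1.0]] [[-0.702, -0.523, 0.484, 74.187], [-0.712, 0.512, -0.479, 695.474], [0.003, -0.681, -0.732, 786.202], [0.0, 0.0, 0.0, 1.0]]
side [[452.3, 0.0, 319.7], [0.0, 452.3, 198.5], [0.0, 0.0, 1.0]] [[-0.859, -0.332, 0.389, 73.42], [-0.511, 0.531, -0.676, 1020.105], [0.018, -0.78, -0.626, 791.845], [0.0, 0.0, 0.0, 1.0]]
wrist [[351.2, 0.0, 319.9], [0.0, 351.2, 193.7], [0.0, 0.0, 1.0]] [[1.0, -0.0, -0.001, 625.098], [-0.0, -0.961, -0.276, 71.486], [-0.001, 0.276, -0.961, 372.75], [0.0, 0.0, 0.0, 1.0]]
```

View pics/scene0.png

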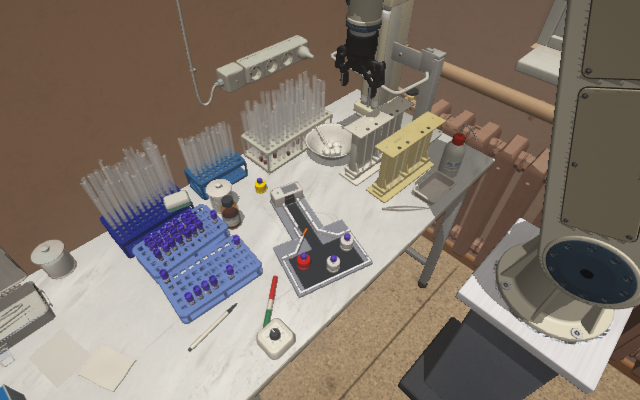

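View pics/wrist0.png

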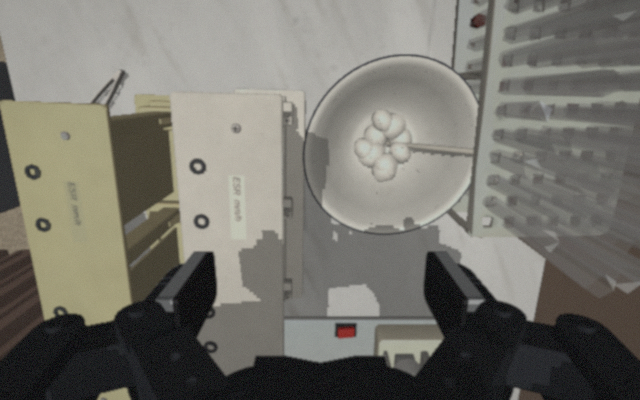

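The scene view shows the bay around (315,245). Candidates for the red carrier: the red puck at (303,262), the yellow look-alike at (261,186) and the red bottle cap at (458,140). The whites are at (333,263) and (347,241). I choose (303,262) and check it in a close crop.

```bash
python3 - <<'E'
from h import *
a=np.load("scene0.npz");b=np.load("side0.npz")
c1=cv2.resize(a["im"][165:305,240:400],None,fx=2.5,fy=2.5,interpolation=cv2.INTER_CUBIC)
save("side_full.png",b["im"])
for n,q in(("scene",a),("side",b)):
    im=q["im"];hsv=cv2.cvtColor(im,cv2.COLOR_RGB2HSV)
    K,T=q["K"],q["T"]
    red=((hsv[...,0]<6)|(hsv[...,0]>174))&(hsv[...,1]>150)&(hsv[...,2]>90)
    pur=(hsv[...,0]>115)&(hsv[...,0]<150)&(hsv[...,1]>90)
    org=(hsv[...,0]>=6)&(hsv[...,0]<18)&(hsv[...,1]>150)&(hsv[...,2]>150)
    for nm,m,z in(("red",red,40),("pur",pur,55),("org",org,20)):
        k,l,st,ce=cv2.connectedComponentsWithStats(m.astype(np.uint8))
        for i in range(1,k):
            if st[i,4]>8:
                p=ray(*ce[i],K,T,z); 
                if 250<p[0]<800 and -250<p[1]<450: print(n,nm,ce[i].round(1),st[i,4],p.round(0))
c2=b["im"]
save("crop_scene.png",c1)
E
```

```text
scene red [303.1 262.4] 133 [436. 380.  40.]
scene pur [259. 180.] 21 [708. 291.  55.]
scene pur [346.6 236.5] 31 [408. 261.  55.]
scene pur [303.1 255.7] 34 [441. 374.  55.]
scene pur [333.2 257.8] 36 [389. 328.  55.]
scene org [304.5 231. ] 12 [511. 304.  20.]
side red [319.9 254.6] 137 [435. 385.  40.]
side pur [248.3 191.2] 24 [708. 298.  55.]
side pur [216.1 224.6] 62 [692. 443.  55.]
side pur [355.  223.8] 29 [408. 263.  55.]
side pur [249.2 242.1] 64 [588. 449.  55.]
side pur [349.2 243. ] 37 [389. 330.  55.]
side pur [319.6 246.5] 33 [442. 376.  55.]
side org [310.4 228.6] 11 [511. 303.  20.]
```

View pics/crop_scene.png

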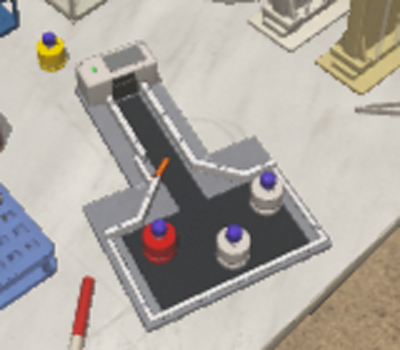

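View pics/side_full.png

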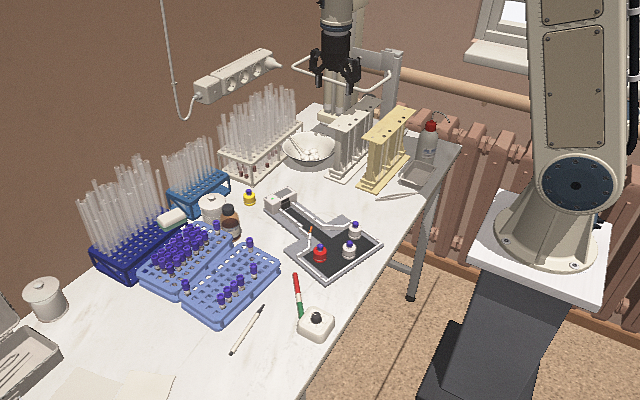

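The crop confirms the red puck with the purple cap. The yellow look-alike stands outside the bay. Next I move the wrist camera over the bay for a precise measurement.

The rows are not in the units I measure in: shifts go in shares of 0.8 m and turns go in shares of 2 pi rad. I convert before sending: 0.24 m / 0.8 = 0.3, -0.155 m / 0.8 = -0.1938.

>>> move_arm([
  [0,0,0,0.0375,-0.025,0,0.016],
  [0,0,0,0.1,-0.065,0,0.016],
  [0,0,0,0.1625,-0.105,0,0.016],
  [0,0,0,0.225,-0.145,0,0.016],
  [0,0,0,0.275,-0.1775,0,0.016],
  [0,0,0,0.3,-0.1938,0,0.016],
  [0,0,0,0.3,-0.1938,0,0.016],
  [0,0,0,0.3,-0.1938,0,0.016],
])

```text
clock: 1.15
eef_pos: [470.3, 239.5, 231.2]
tcp_rot: [3.142, 0.0, 1.571]
contact_force: [0.0, -0.2, -0.5]
opening: 0.19
grasp_force: 0.0
```

```bash
python3 - <<'E'
from h import *
s=sensors.sense();print(s["eef_pos"],s["tcp_rot"],s["opening"])
im,d,K,T=shot("wrist");save("wrist1.png",im);np.savez("wrist1.npz",im=im,d=d,K=K,T=T);print(T.round(3).tolist())
E
```

```text
[470.3122848  239.54457811 231.19500574] [3.14150498e+00 3.50778195e-04 1.57099716e+00] 0.19028185214136353
[[1.0, -0.0, 0.0, 470.629], [-0.0, -0.961, -0.277, 311.072], [0.0, 0.277, -0.961, 373.3], [0.0, 0.0, 0.0, 1.0]]
```

View pics/wrist1.png

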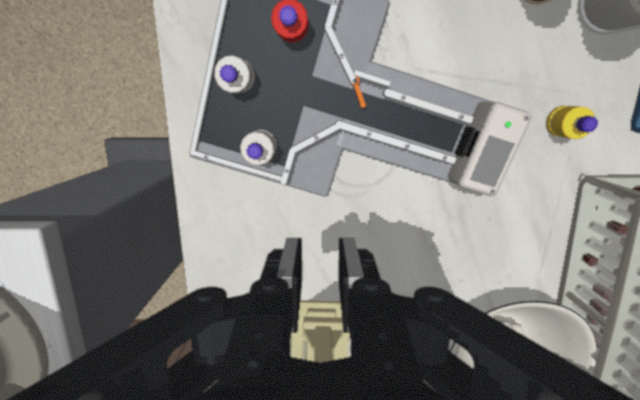

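The wrist view shows red at (290,20), whites at (235,75) and (258,148), the latch at (360,92), the lane running to the housing at about (465,140), and yellow at (572,122). Next I fit the bay frame.

```bash
python3 - <<'E'
from h import *
a=np.load("wrist1.npz");im,K,T,d=a["im"],a["K"],a["T"],a["d"]
g=im.astype(int)
hsv=cv2.cvtColor(im,cv2.COLOR_RGB2HSV)
# rail: white (V high, S low), local regions
w=(hsv[...,2]>185)&(hsv[...,1]<40)
def band(p,q,hw=7):
    m=np.zeros(w.shape,np.uint8);cv2.line(m,p,q,1,2*hw);ys,xs=np.nonzero(m.astype(bool)&w)
    P=np.array([ray(x,y,K,T,27)[:2] for x,y in zip(xs,ys)]);f=cv2.fitLine(P.astype(np.float32),cv2.DIST_HUBER,0,.01,.01).ravel()
    r=(P-f[2:])@np.array([-f[1],f[0]]);print(len(P),f.round(3),"ang",np.degrees(np.arctan(f[1]/f[0])),"sd",r.std());return f
L=band((395,95),(465,118));R=band((350,128),(450,157))
F1=band((335,30),(352,70));F2=band((300,150),(335,129));S=band((222,15),(196,140))
u=L[:2]*np.sign(L[0])+R[:2]*np.sign(R[0]);u/=np.linalg.norm(u);n=np.array([-u[1],u[0]])
c=((L[2:]@n)+(R[2:]@n))/2; print("yaw",np.arctan2(u[1],u[0]),"sep",(L[2:]-R[2:])@n)
def inter(A,B):
    t=np.linalg.solve(np.c_[A[:2],-B[:2]],B[2:]-A[2:]);return A[2:]+A[:2]*t[0]
for A,B in((R,F2),(L,F1)): p=inter(A,B);print("corner",p,"along",p@u,"side",p@n-c)
# depth check + points
for nm,px,z in(("latch tip",(363,105),22),("latch base",(357,78),22),("house FL",(478,101),49),("house FR",(453,179),49)):
    p=ray(*px,K,T,z);p2=ray(*px,K,T,0);zz=d[px[1],px[0]];q=T[:3,:3]@np.linalg.inv(K)@np.array([*px,1.])*zz+T[:3,3]
    print(nm,p.round(1),"along",p[:2]@u,"side",p[:2]@n-c,"depthpt",q.round(1))
# rear rim x=-132 outer/inner top z18
print("u",u,"c",c,"rear rim along",S[2:]@u)
pur=(hsv[...,0]>115)&(hsv[...,0]<150)&(hsv[...,1]>90)
k,l,st,ce=cv2.connectedComponentsWithStats(pur.astype(np.uint8))
for i in range(1,k):
    if st[i,4]>60 and ce[i][1]<220:
        p=ray(*ce[i],K,T,54);print("cap",ce[i].round(1),st[i,4],p.round(1),"along",p[:2]@u,"side",p[:2]@n-c)
E
```

```text
513 [ 9.56000e-01 -2.93000e-01  5.75521e+02  2.99014e+02] ang -17.059763 sd 1.7129441496895534
662 [ 9.56000e-01 -2.94000e-01  5.47593e+02  2.63803e+02] ang -17.089806 sd 1.7460686533525955
290 [ 4.83000e-01 -8.75000e-01  4.90123e+02  3.46048e+02] ang -61.087227 sd 1.8387226162285542
252 [  0.883   0.47  467.644 269.404] ang 28.01031 sd 1.470553889265633
1052 [3.02000e-01 9.53000e-01 3.63301e+02 3.22560e+02] ang 72.4004 sd 2.628732498975463
yaw -0.29801124 sep 41.858677
corner [490.2552 281.4316] along 386.01202 side -20.913574
corner [503.97382 320.9696 ] along 387.51685 side 20.909698
latch tip [512.6 299.5  22. ] along 402.0422300525794 side 2.8944999531163944 depthpt [512.2 299.6  25. ]
latch base [506.  324.4  22. ] along 388.47420630024726 side 24.77709203065632 depthpt [505.9 324.4  22.9]
house FL [611.9 303.8  49. ] along 495.7582728239943 side 36.212198924664506 depthpt [628.1 303.   11.9]
house FR [597.1 232.2  49. ] along 502.6095915251462 side -36.60847190374949 depthpt [603.9 227.9  31.5]
u [ 0.9559223  -0.29361966] c 433.88892 rear rim along 252.57767
cap [287.9  15.5] 270 [444.3 372.2  54. ] along 315.45169576913787 side 52.39702603043719
cap [228.4  73.4] 212 [392. 327.  54.] along 278.6973059130885 side -6.236510951438049
cap [586.9 123.7] 230 [709.6 284.3  54. ] along 594.8821754788847 side 46.19658908455523
cap [254.5 150.7] 178 [411.  260.1  54. ] along 316.49731986086107 side -64.5841498720315
```

```bash
cat > plan.py <<'E'
from h import *
from scipy.spatial.transform import Rotation as Rn
U=np.array([0.9559,-0.2936]);N=np.array([0.2936,0.9559]);O=np.array([496.4,301.4]);YB=-0.298
def w2b(p): d=np.asarray(p)[:2]-O; return np.array([d@U,d@N])
def b2w(p): return O+U*p[0]+N*p[1]
def rows(way,op=0.016,start=None):
    """way: (puck x,y bay, heading deg, gap from puck centre to TCP, z) -> rows from present pose"""
    s=sensors.sense();p0,R0=start or (s["eef_pos"],Rn.from_euler("xyz",s["tcp_rot"]))
    for x,y,h,g,z in way:
        a=np.radians(h);p=b2w(np.array([x,y])-g*np.array([np.cos(a),np.sin(a)]))
        R=Rn.from_euler("xyz",[np.pi,0,YB+a+np.pi])
        t=(R0.inv()*R).as_rotvec();sh=R0.inv().apply(np.r_[p,z]-p0)/1000
        print([round(float(v),4) for v in (*t,*sh,op)])
def pucks():
    for n in("scene","side"):
        im,d,K,T=shot(n);hsv=cv2.cvtColor(im,cv2.COLOR_RGB2HSV)
        red=((hsv[...,0]<6)|(hsv[...,0]>174))&(hsv[...,1]>150)&(hsv[...,2]>90)
        pur=(hsv[...,0]>115)&(hsv[...,0]<150)&(hsv[...,1]>90)
        org=(hsv[...,0]>=6)&(hsv[...,0]<18)&(hsv[...,1]>150)&(hsv[...,2]>150)
        for nm,m,z in(("red",red,36),("cap",pur,54),("latch",org,22)):
            k,l,st,ce=cv2.connectedComponentsWithStats(m.astype(np.uint8))
            for i in range(1,k):
                b=w2b(ray(*ce[i],K,T,z))
                if st[i,4]>4 and -140<b[0]<130 and abs(b[1])<92: print(n,nm,st[i,4],b.round(0))
        if n=="scene": last=im
    return last
E
python3 - <<'E'
from plan import *
rows([(-72.3,53.4,-55,40,231),(-72.3,53.4,-55,40,75),(-72.3,53.4,-55,40,29)])
rows([(-72.3,53.4,-55,25,29),(-34,0,-55,25,29)]+[(-34+2*i,0,-55+i*55/6,25,29) for i in range(1,7)]+[(103,0,0,25,29)])
E
```

```text
[-0.0, 0.0004, -0.3134, 0.1724, -0.0399, 0.0001, 0.016]
[-0.0, 0.0004, -0.3134, 0.1725, -0.0399, 0.1561, 0.016]
[-0.0, 0.0004, -0.3134, 0.1725, -0.0399, 0.2021, 0.016]
[-0.0, 0.0004, -0.3134, 0.1582, -0.0353, 0.2021, 0.016]
[-0.0, 0.0004, -0.3134, 0.096, -0.0143, 0.2021, 0.016]
[-0.0, 0.0004, -0.4734, 0.0938, -0.0161, 0.2021, 0.016]
[-0.0001, 0.0004, -0.6334, 0.0912, -0.0176, 0.2021, 0.016]
[-0.0001, 0.0004, -0.7934, 0.088, -0.0187, 0.2021, 0.016]
[-0.0001, 0.0004, -0.9533, 0.0843, -0.0193, 0.2021, 0.016]
[-0.0002, 0.0004, -1.1133, 0.0803, -0.0195, 0.2021, 0.016]
[-0.0002, 0.0004, -1.2733, 0.076, -0.019, 0.2022, 0.016]
[-0.0002, 0.0004, -1.2733, 0.0393, 0.1005, 0.2022, 0.016]
```

To row units: 0.202 m / 0.8 = 0.2525, 0.19 m / 0.8 = 0.2375, -0.313 rad / 6.2832 = -0.0498.

>>> move_arm([
  [0,0,-0.0159,0.0375,-0.01,0,0.016],
  [0,0,-0.0318,0.1,-0.025,0.0125,0.016],
  [0,0,-0.0498,0.1563,-0.0375,0.0375,0.016],
  [0,0,-0.0498,0.2,-0.0475,0.0875,0.016],
  [0,0,-0.0498,0.2156,-0.05,0.15,0.016],
  [0,0,-0.0498,0.2156,-0.05,0.2,0.016],
  [0,0,-0.0498,0.2156,-0.05,0.2375,0.016],
  [0,0,-0.0498,0.2156,-0.05,0.2525,0.016],
])

```text
clock: 2.2
eef_pos: [430.0, 411.0, 27.3]
tcp_rot: [-3.139, 0.001, 1.883]
contact_force: [-0.3, 1.0, 0.0]
opening: 0.186
grasp_force: 0.0
```

```bash
python3 - <<'E'
from plan import *
s=sensors.sense();print(s["eef_pos"],w2b(s["eef_pos"]),s["tcp_rot"],s["contact_force"],s["opening"])
im=pucks();save("s2.png",cv2.resize(im[150:310,220:420],None,fx=3,fy=3,interpolation=cv2.INTER_CUBIC))
rows([(-72.3,53.4,-55,25,29),(-60,36,-55,25,29),(-47,18,-55,25,29),(-34,0,-55,25,29)])
E
```

```text
[430.00060194 410.96413257  27.33378051] [-95.63921393  85.23749105] [-3.13896286e+00  1.38877776e-03  1.88252346e+00] [-2.64706445e-01  1.03904433e+00  9.95075870e-04] 0.18580805001058057
scene red 8 [-82.  48.]
scene cap 30 [-72. -65.]
scene cap 37 [-110.   -7.]
side red 48 [-72.  65.]
side cap 29 [-72. -63.]
side cap 41 [-110.   -5.]
[-0.0016, 0.0009, -0.0009, -0.015, 0.0005, -0.0006, 0.016]
[-0.0016, 0.0009, -0.0009, -0.0363, 0.0006, -0.0006, 0.016]
[-0.0016, 0.0009, -0.0009, -0.0585, 0.0009, -0.0006, 0.016]
[-0.0016, 0.0009, -0.0009, -0.0807, 0.0013, -0.0006, 0.016]
```

View pics/s2.png

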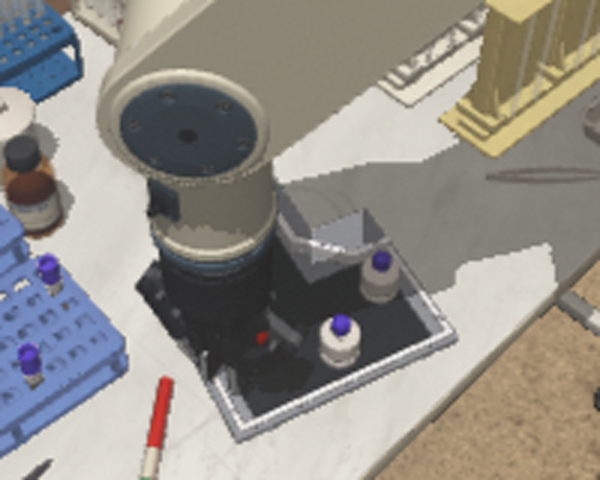

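To row units: -0.081 m / 0.8 = -0.1013, -0.074 m / 0.8 = -0.0925.

>>> move_arm([
  [0,0,0,-0.0125,0.0013,-0.0013,0.016],
  [0,0,0,-0.0225,0.0013,-0.0013,0.016],
  [0,0,0,-0.035,0.0013,-0.0013,0.016],
  [0,0,0,-0.05,0.0013,-0.0013,0.016],
  [0,0,0,-0.065,0.0013,-0.0013,0.016],
  [0,0,0,-0.08,0.0013,-0.0013,0.016],
  [0,0,0,-0.0925,0.0013,-0.0013,0.016],
  [0,0,0,-0.1013,0.0013,-0.0013,0.016],
])

```text
clock: 3.3
eef_pos: [456.1, 335.1, 30.2]
tcp_rot: [-3.141, 0.0, 1.883]
contact_force: [-0.4, 1.4, 1.4]
opening: 0.191
grasp_force: 0.4
```

```bash
python3 - <<'E'
from plan import *
s=sensors.sense();print(s["eef_pos"],w2b(s["eef_pos"]),s["tcp_rot"],s["contact_force"],s["opening"])
pucks()
im,d,K,T=shot("wrist");save("w3.png",im)
for p in((-34,0),(-60,40)): print(p,pix(np.r_[b2w(p),54],K,T))
rows([(-34+2*i,0,-55+i*55/7,25,29) for i in range(1,8)]+[(103,0,0,25,29)])
E
```

```text
[456.07318856 335.06612036  30.23740916] [-48.43277199  20.34149262] [-3.14144039e+00  3.12962326e-05  1.88347786e+00] [-0.35415496  1.42088322  1.35683435] 0.19077546765437142
scene cap 32 [-72. -65.]
scene cap 37 [-110.   -7.]
side red 44 [-40.  14.]
side cap 32 [-73. -63.]
side cap 20 [-35.   5.]
side cap 41 [-110.   -5.]
(-34, 0) [318.8265182  343.29035252]
(-60, 40) [323.14562884 232.20002358]
[-0.0003, 0.0001, -0.1375, -0.0016, -0.0016, 0.0012, 0.016]
[-0.0003, 0.0001, -0.2746, -0.0035, -0.0033, 0.0012, 0.016]
[-0.0003, 0.0001, -0.4118, -0.0058, -0.0049, 0.0012, 0.016]
[-0.0003, 0.0, -0.5489, -0.0085, -0.0063, 0.0012, 0.016]
[-0.0004, 0.0, -0.686, -0.0117, -0.0074, 0.0012, 0.016]
[-0.0004, -0.0, -0.8232, -0.0151, -0.0083, 0.0012, 0.016]
[-0.0004, -0.0, -0.9603, -0.019, -0.0088, 0.0012, 0.016]
[-0.0004, -0.0, -0.9603, -0.0895, 0.092, 0.0012, 0.016]
```

View pics/w3.png

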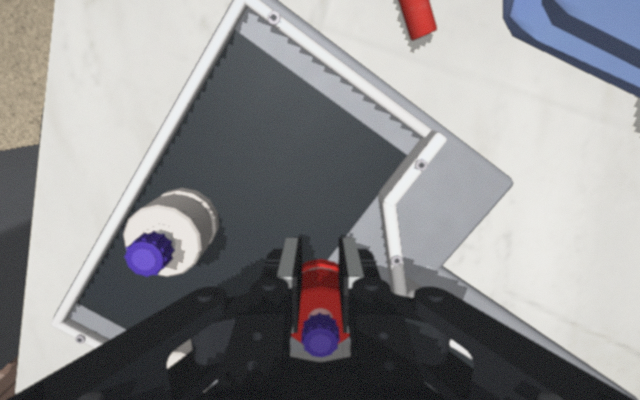

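The picture shows the red puck seated between the fingertips, with its cap at (320,335), about where predicted (319,343). Next I swing round the puck to the lane heading.

To row units: -0.022 m / 0.8 = -0.0275, -0.019 m / 0.8 = -0.0238, -0.137 rad / 6.2832 = -0.0218.

>>> move_arm([
  [0,0,-0.0218,-0.002,-0.002,0,0.016],
  [0,0,-0.0438,-0.0044,-0.0041,0,0.016],
  [0,0,-0.0656,-0.0073,-0.0061,0,0.016],
  [0,0,-0.0874,-0.0106,-0.0079,0,0.016],
  [0,0,-0.1092,-0.0146,-0.0093,0,0.016],
  [0,0,-0.131,-0.0189,-0.0104,0,0.016],
  [0,0,-0.1528,-0.0238,-0.011,0,0.016],
  [0,0,-0.1528,-0.0275,-0.0056,0,0.016],
])

```text
clock: 4.45
eef_pos: [457.7, 313.7, 30.2]
tcp_rot: [-3.141, -0.001, 2.843]
contact_force: [-12.9, 11.1, 9.7]
opening: 0.185
grasp_force: 8.7
```

```bash
python3 - <<'E'
from plan import *
s=sensors.sense();print(s["eef_pos"],w2b(s["eef_pos"]),s["tcp_rot"],s["contact_force"],s["opening"])
pucks()
im,d,K,T=shot("wrist");save("w4.png",im[180:,200:440])
print(pix(np.r_[b2w(w2b(s["eef_pos"])+[25,0]),54],K,T)-[200,180])
rows([(x,0,0,25,30) for x in (-10,20,50,80,103)])
E
```

```text
[457.73622345 313.6515697   30.22763827] [-40.55576487   0.35959068] [-3.14117449e+00 -1.14452402e-03  2.84292119e+00] [-12.92096301  11.11239606   9.7177676 ] 0.1845277686282435
scene red 8 [-24.  -8.]
scene cap 32 [-72. -65.]
scene cap 37 [-110.   -7.]
side red 5 [-23.  17.]
side cap 30 [-72. -63.]
side cap 41 [-110.   -5.]
side latch 10 [12.  8.]
[115.67349712 161.02801496]
[0.0003, -0.0016, -0.0042, -0.0057, -0.0009, 0.0004, 0.016]
[0.0003, -0.0016, -0.0042, -0.0357, -0.0008, 0.0003, 0.016]
[0.0003, -0.0016, -0.0042, -0.0657, -0.0007, 0.0003, 0.016]
[0.0003, -0.0016, -0.0042, -0.0957, -0.0005, 0.0002, 0.016]
[0.0003, -0.0016, -0.0042, -0.1187, -0.0005, 0.0002, 0.016]
```

View pics/w4.png

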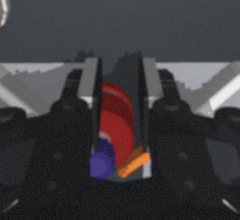

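Red has slipped about 4 mm to -y and is wedged on the right funnel wall (about 17 N). I back off before trying again.

To row units: 0.025 m / 0.8 = 0.0313, 0.016 m / 0.8 = 0.02.

>>> move_arm([
  [0,0,0,0.0075,0,0,0.016],
  [0,0,0,0.02,0,0,0.016],
  [0,0,0,0.0313,0,0,0.016],
  [0,0,0,0.0313,0,0,0.016],
])

```text
clock: 5.1
eef_pos: [433.6, 320.9, 30.2]
tcp_rot: [-3.141, -0.0, 2.844]
contact_force: [0.1, 0.5, 0.0]
opening: 0.191
grasp_force: 0.0
```

```bash
python3 - <<'E'
from plan import *
s=sensors.sense();print(s["eef_pos"],w2b(s["eef_pos"]),s["tcp_rot"],s["contact_force"],s["opening"])
im,d,K,T=shot("wrist");save("w5.png",im)
hsv=cv2.cvtColor(im,cv2.COLOR_RGB2HSV)
pur=(hsv[...,0]>115)&(hsv[...,0]<150)&(hsv[...,1]>90)
k,l,st,ce=cv2.connectedComponentsWithStats(pur.astype(np.uint8))
for i in range(1,k):
    if st[i,4]>60: print(ce[i],st[i],w2b(ray(*ce[i],K,T,55)))
red=((hsv[...,0]<6)|(hsv[...,0]>174))&(hsv[...,1]>150)&(hsv[...,2]>60)
ys,xs=np.nonzero(red)
if len(xs): print("red",xs.min(),xs.max(),ys.min(),ys.max(),w2b(ray(xs.mean(),ys.mean(),K,T,38)))
pucks()
E
```

```text
[433.59960048 320.87081768  30.21724179] [-65.74753398   0.17395732] [-3.14111193e+00 -3.17650654e-04  2.84437538e+00] [0.11344437 0.45383521 0.00553836] 0.19074327196951557
[297.17944899 174.12807148] [ 276  152   43   44 1343] [-109.22886162   -6.36779144]
[146.59186441 270.05152542] [ 124  249   46   43 1475] [-72.78190369 -62.85656651]
red 289 639 133 362 [-73.21076827  71.16600526]
scene cap 33 [-72. -65.]
scene cap 37 [-110.   -7.]
side red 23 [-30.  16.]
side cap 31 [-73. -63.]
side cap 41 [-110.   -5.]
side latch 12 [12.  7.]
```

View pics/w5.png

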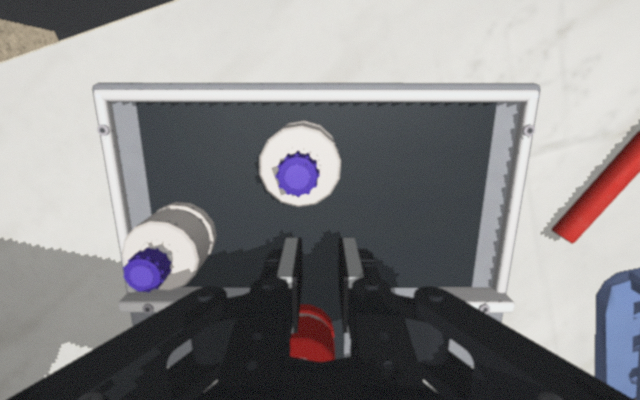

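The picture shows red ahead of the fingers: its rear top edge is near (312,306) and its +y side edge near (335,345). White a is at (298,174) and white b at (147,270).

```bash
python3 - <<'E'
from plan import *
p=cv2.cvtColor(cv2.imread("pics/w5.png"),cv2.COLOR_BGR2HSV);_,_,K,T=shot("wrist")
m=((p[...,0]<6)|(p[...,0]>174))&(p[...,1]>150)&(p[...,2]>60)
m[:,:285]=0;m[:,350:]=0;m[:290]=0
for r in range(306,364,6):
    xs=np.nonzero(m[r])[0]
    if len(xs): print(r,xs.min(),xs.max(),w2b(ray(xs.max(),r,K,T,40)).round(1))
E
```

```text
306 300 313 [-46.3  -1.2]
312 300 323 [-43.3   3.1]
318 299 329 [-40.3   5.7]
324 298 331 [-37.3   6.6]
330 298 333 [-34.2   7.5]
336 292 333 [-31.    7.6]
342 290 333 [-27.9   7.6]
348 290 333 [-24.7   7.6]
354 290 333 [-21.4   7.7]
360 309 332 [-18.2   7.3]
```

Red stands upright at about (-12.5,-8.4), against the right wall. I'll push it along that wall at a 45° heading to the centre line.

```bash
python3 - <<'E'
from plan import *
rows([(-12.5,-8.4,45,40,30),(-12.5,-8.4,45,26,30),(-8,-4,45,25,30),(-3.5,0,45,25,30),(-3.5,0,45,40,30),(-3.5,0,0,42,30),(-3.5,0,0,25,30)])
E
```

```text
[0.0001, 0.0004, -0.7853, -0.0238, -0.0372, 0.0004, 0.016]
[0.0001, 0.0004, -0.7853, -0.0337, -0.0273, 0.0004, 0.016]
[0.0001, 0.0004, -0.7853, -0.039, -0.0222, 0.0004, 0.016]
[0.0001, 0.0004, -0.7853, -0.0435, -0.0182, 0.0004, 0.016]
[0.0001, 0.0004, -0.7853, -0.0328, -0.0288, 0.0004, 0.016]
[0.0003, 0.0003, 0.0001, -0.0191, -0.0005, 0.0004, 0.016]
[0.0003, 0.0003, 0.0001, -0.0361, -0.0005, 0.0004, 0.016]
```

To row units: -0.0435 m / 0.8 = -0.0544, -0.039 m / 0.8 = -0.0488, -0.785 rad / 6.2832 = -0.1249.

>>> move_arm([
  [0,0,-0.0255,-0.0025,-0.0125,0,0.016],
  [0,0,-0.0509,-0.0063,-0.025,0,0.016],
  [0,0,-0.0764,-0.0125,-0.0375,0,0.016],
  [0,0,-0.1019,-0.0225,-0.0463,0,0.016],
  [0,0,-0.1249,-0.03,-0.0463,0,0.016],
  [0,0,-0.1249,-0.0425,-0.0338,0,0.016],
  [0,0,-0.1249,-0.0488,-0.0275,0,0.016],
  [0,0,-0.1249,-0.0544,-0.0225,0,0.016],
])

```text
clock: 6.3
eef_pos: [471.2, 291.2, 30.2]
tcp_rot: [-3.142, -0.0, -2.656]
contact_force: [-1.0, -1.3, 1.1]
opening: 0.188
grasp_force: 0.8
```

```bash
python3 - <<'E'
from plan import *
s=sensors.sense();print(s["eef_pos"],w2b(s["eef_pos"]),s["tcp_rot"],s["contact_force"],s["opening"])
im,d,K,T=shot("wrist")
hsv=cv2.cvtColor(im,cv2.COLOR_RGB2HSV)
for nm,m in(("pur",(hsv[...,0]>115)&(hsv[...,0]<150)&(hsv[...,1]>90)),("red",((hsv[...,0]<6)|(hsv[...,0]>174))&(hsv[...,1]>150)&(hsv[...,2]>60))):
    k,l,st,ce=cv2.connectedComponentsWithStats(m.astype(np.uint8))
    for i in range(1,k):
        if st[i,4]>60: print(nm,ce[i],st[i],w2b(ray(*ce[i],K,T,55)))
print("exp",pix(np.r_[b2w((-3.5,0)),54],K,T))
E
```

```text
[471.1574564  291.16003687  30.17694439] [-21.12289425 -17.19959156] [-3.14159152e+00 -3.17166183e-04 -2.65603733e+00] [-0.99969403 -1.32421903  1.05797178] 0.1875961060341562
pur [318.0241773  94.4432505] [ 296   71   45   47 1489] [-70.11261568 -65.60074375]
pur [517.88542227 138.22270038] [ 490  117   56   44 1859] [-107.07255875   -8.60921237]
pur [319.36449332 333.87666929] [ 302  312   37   44 1273] [-6.21361666 -1.43201219]
red [320.03252033 262.95121951] [302 258  37  12 246] [-28.20196853 -22.95666808]
red [320.24973985 296.6326743 ] [ 291  268   57   73 1922] [-18.25278999 -12.93320367]
red [595.42057569 340.01759062] [ 548  322   92   37 1876] [-81.1823379   78.02045726]
exp [317.10870634 338.48053274]
```

```bash
python3 - <<'E'
from plan import *
rows([(-4,0,45,42,30),(-4,0,0,44,30),(-4,0,0,25,30),(50,0,0,25,30),(103,0,0,25,30)])
E
```

```text
[-0.0, 0.0002, -0.0013, 0.0183, 0.0001, 0.0002, 0.016]
[0.0, 0.0002, 0.7841, 0.0074, 0.0312, 0.0002, 0.016]
[0.0, 0.0002, 0.7841, -0.006, 0.0178, 0.0002, 0.016]
[0.0, 0.0002, 0.7841, -0.0442, -0.0203, 0.0002, 0.016]
[0.0, 0.0002, 0.7841, -0.0818, -0.0578, 0.0003, 0.016]
```

To row units: 0.031 m / 0.8 = 0.0388, 0.0183 m / 0.8 = 0.0229, 0.784 rad / 6.2832 = 0.1248.

>>> move_arm([
  [0,0,0,0.0225,0,0,0.016],
  [0,0,0.0255,0.0225,0.0088,0,0.016],
  [0,0,0.0509,0.02,0.0175,0,0.016],
  [0,0,0.0764,0.0175,0.0263,0,0.016],
  [0,0,0.1019,0.0138,0.0338,0,0.016],
  [0,0,0.1248,0.0094,0.0388,0,0.016],
  [0,0,0.1248,0,0.0298,0,0.016],
  [0,0,0.1248,-0.0069,0.0229,0,0.016],
])

```text
clock: 7.35
eef_pos: [467.8, 309.3, 30.3]
tcp_rot: [3.142, 0.0, 2.848]
contact_force: [0.0, -0.6, 0.5]
opening: 0.186
grasp_force: 0.5
```

```bash
cat >> plan.py <<'E'
def wr():
    s=sensors.sense();print("t",s["clock"],"bay",w2b(s["eef_pos"]).round(1),s["eef_pos"][2].round(1),"rot",s["tcp_rot"].round(3),"F",s["contact_force"].round(1),s["opening"].round(3))
    im,d,K,T=shot("wrist");hsv=cv2.cvtColor(im,cv2.COLOR_RGB2HSV)
    for nm,m in(("pur",(hsv[...,0]>115)&(hsv[...,0]<150)&(hsv[...,1]>90)),("red",((hsv[...,0]<6)|(hsv[...,0]>174))&(hsv[...,1]>150)&(hsv[...,2]>60))):
        k,l,st,ce=cv2.connectedComponentsWithStats(m.astype(np.uint8))
        for i in range(1,k):
            if st[i,4]>60: print(nm,ce[i].round(),st[i],w2b(ray(*ce[i],K,T,55)).round(1))
    return im
E
python3 - <<'E'
from plan import *
wr()
rows([(x,0,0,25,30) for x in (-4,20,50,103)])
E
```

```text
Traceback (most recent call last):
  File "plan.py", line 28, in wr
    s=sensors.sense();print("t",s["clock"],"bay",w2b(s["eef_pos"]).round(1),s["eef_pos"][2].round(1),"rot",s["tcp_rot"].round(3),"F",s["contact_force"].round(1),s["opening"].round(3))
                                                                                                                                                                 ^^^^^^^^^^^^^^^^^^
AttributeError: 'float' object has no attribute 'round'
```

```bash
sed -i 's/,s\["opening"\].round(3))/,s["opening"])/' plan.py
python3 - <<'E'
from plan import *
wr()
rows([(x,0,0,25,30) for x in (-4,20,50,103)])
E
```

```text
t 7.35 bay [-29.6  -0.8] 30.3 rot [3.142 0.    2.848] F [ 0.  -0.6  0.5] 0.18634818826980962
pur [299.  65.] [ 276   41   47   50 1605] [-108.2   -6.4]
pur [136. 178.] [ 111  157   51   44 1672] [-71.4 -63. ]
pur [318. 335.] [ 299  313   38   44 1295] [-8.3 -0.4]
red [609. 131.] [ 569   78   71   95 2347] [-88.   95.9]
red [320. 293.] [ 291  259   55   83 2143] [-27.    0.6]
[0.0004, 0.0006, 0.0032, 0.0002, 0.0008, 0.0004, 0.016]
[0.0004, 0.0006, 0.0032, -0.0238, 0.0007, 0.0004, 0.016]
[0.0004, 0.0006, 0.0032, -0.0538, 0.0006, 0.0004, 0.016]
[0.0004, 0.0006, 0.0032, -0.1068, 0.0004, 0.0004, 0.016]
```

To row units: -0.036 m / 0.8 = -0.045, 0.0007 m / 0.8 = 0.0009.

>>> move_arm([
  [0,0,0,-0.0063,0.0006,0,0.016],
  [0,0,0,-0.015,0.0009,0,0.016],
  [0,0,0,-0.025,0.0009,0,0.016],
  [0,0,0,-0.035,0.0009,0,0.016],
  [0,0,0,-0.045,0.0009,0,0.016],
])

```text
clock: 8.02
eef_pos: [502.4, 299.5, 30.3]
tcp_rot: [3.141, 0.0, 2.845]
contact_force: [-0.9, 0.2, -0.4]
opening: 0.185
grasp_force: 0.3
```

```bash
python3 - <<'E'
from plan import *
wr()
rows([(x,0,0,25,30) for x in (50,103)])
E
```

```text
t 8.025 bay [ 6.3 -0.1] 30.3 rot [3.141 0.    2.845] F [-0.9  0.2 -0.4] 0.18497145382750696
pur [117.  73.] [  89   48   58   50 2103] [-70.  -62.9]
pur [320. 334.] [ 302  313   37   43 1299] [27.4  1.1]
red [615.  60.] [ 582   13   58   82 1951] [-73.8  93.7]
red [320. 263.] [302 258  37  12 247] [-3.6  1. ]
red [320. 296.] [ 292  268   55   74 1885] [10.3  1.2]
[0.0008, 0.0011, 0.0011, -0.0177, -0.0003, 0.0005, 0.016]
[0.0008, 0.0011, 0.0011, -0.0707, -0.0003, 0.0005, 0.016]
```

In the lane without trouble. Push on to the stop.

To row units: -0.07 m / 0.8 = -0.0875, -0.068 m / 0.8 = -0.085.

>>> move_arm([
  [0,0,0,-0.0125,0,0,0.016],
  [0,0,0,-0.0263,0,0,0.016],
  [0,0,0,-0.04,0,0,0.016],
  [0,0,0,-0.0538,0,0,0.016],
  [0,0,0,-0.0663,0,0,0.016],
  [0,0,0,-0.0775,0,0,0.016],
  [0,0,0,-0.085,0,0,0.016],
  [0,0,0,-0.0875,0,0,0.016],
])

```text
clock: 9.07
eef_pos: [568.9, 279.1, 30.2]
tcp_rot: [-3.142, -0.0, 2.845]
contact_force: [-1.8, -0.5, 0.5]
opening: 0.188
grasp_force: 0.7
```

```bash
python3 - <<'E'
from plan import *
wr()
pucks()
rows([(-109,-6,3,50,120),(-109,-6,3,42,30)])
E
```

```text
t 9.075 bay [75.9 -0.1] 30.2 rot [-3.142 -0.     2.845] F [-1.8 -0.5  0.5] 0.18799101313863206
pur [320. 334.] [ 300  312   40   44 1304] [96.8  1.1]
red [320. 292.] [ 291  257   57   85 2127] [78.1  1.1]
scene red 14 [95. -8.]
scene cap 31 [-72. -65.]
scene cap 37 [-110.   -7.]
scene latch 12 [12.  8.]
side red 11 [96. 17.]
side cap 30 [-72. -63.]
side cap 39 [-110.   -5.]
side latch 11 [13.  7.]
[0.0001, 0.0002, -0.0511, 0.2345, -0.0084, -0.0898, 0.016]
[0.0001, 0.0002, -0.0511, 0.2265, -0.008, 0.0002, 0.016]
```

To row units: 0.2285 m / 0.8 = 0.2856, 0.227 m / 0.8 = 0.2838, -0.051 rad / 6.2832 = -0.0081.

>>> move_arm([
  [0,0,0,0.0125,0,0,0.016],
  [0,0,0,0.0438,-0.0013,-0.0375,0.016],
  [0,0,-0.0032,0.1063,-0.0038,-0.075,0.016],
  [0,0,-0.0064,0.175,-0.0063,-0.075,0.016],
  [0,0,-0.0081,0.2438,-0.0088,-0.075,0.016],
  [0,0,-0.0081,0.2838,-0.01,-0.0688,0.016],
  [0,0,-0.0081,0.2856,-0.01,-0.025,0.016],
  [0,0,-0.0081,0.2856,-0.01,0,0.016],
])

```text
clock: 10.22
eef_pos: [346.3, 338.4, 29.5]
tcp_rot: [-3.141, -0.0, 2.897]
contact_force: [0.4, 0.7, -0.4]
opening: 0.185
grasp_force: 0.0
```

```bash
python3 - <<'E'
from plan import *
wr();pucks()
rows([(-109,-6,3.5,25,30),(-60,-3,3.5,25,30),(-12,0,3,25,30),(-12,0,0,25,30)])
E
```

```text
t 10.225 bay [-154.4   -8.7] 29.5 rot [-3.141 -0.     2.897] F [ 0.4  0.7 -0.4] 0.18456312873750189
pur [317. 359.] [308 357  18   6  69] [-122.1   -6.9]
red [593. 340.] [ 559  311   68   57 1564] [-137.2  100.8]
scene red 97 [91.  5.]
scene cap 26 [98.  1.]
scene latch 12 [12.  8.]
side red 85 [93.  7.]
side cap 27 [98.  3.]
side latch 12 [12.  7.]
[-0.0016, -0.0011, -0.0083, -0.0199, 0.0004, -0.0002, 0.016]
[-0.0016, -0.0011, -0.0083, -0.069, 0.0009, -0.0003, 0.016]
[-0.0016, -0.0011, 0.0004, -0.1171, 0.0015, -0.0003, 0.016]
[-0.0017, -0.001, 0.0528, -0.1172, 0.0028, -0.0003, 0.016]
```

To row units: -0.1 m / 0.8 = -0.125, 0.001 m / 0.8 = 0.0013.

>>> move_arm([
  [0,0,0,-0.015,0.0005,0,0.016],
  [0,0,0,-0.0275,0.0006,0,0.016],
  [0,0,0,-0.045,0.0008,0,0.016],
  [0,0,0,-0.0625,0.0009,0,0.016],
  [0,0,0,-0.08,0.0011,0,0.016],
  [0,0,0,-0.0975,0.0013,0,0.016],
  [0,0,0,-0.1138,0.0015,0,0.016],
  [0,0,0,-0.125,0.0016,0,0.016],
])

```text
clock: 11.38
eef_pos: [446.0, 315.1, 30.2]
tcp_rot: [3.142, 0.0, 2.895]
contact_force: [-1.7, 0.5, 1.0]
opening: 0.186
grasp_force: 0.6
```

```bash
python3 - <<'E'
from plan import *
wr()
rows([(-27,0,2,25,30),(-4,0,0,25,30),(20,0,0,25,30),(68,0,0,25,30)])
E
```

```text
t 11.375 bay [-52.2  -1.7] 30.2 rot [3.142 0.    2.895] F [-1.7  0.5  1. ] 0.18636335023313938
pur [148. 229.] [ 125  208   48   44 1525] [-72.3 -63. ]
pur [320. 334.] [ 301  313   38   43 1251] [-31.2   0.5]
red [604. 186.] [ 561  134   79   95 2439] [-96.3  95.8]
[0.0006, 0.0008, 0.017, 0.0006, 0.0006, 0.0003, 0.016]
[0.0006, 0.0008, 0.0519, -0.0224, 0.0002, 0.0004, 0.016]
[0.0006, 0.0008, 0.0519, -0.0464, -0.001, 0.0004, 0.016]
[0.0006, 0.0008, 0.0519, -0.0943, -0.0035, 0.0004, 0.016]
```

To row units: -0.054 m / 0.8 = -0.0675, -0.001 m / 0.8 = -0.0013, 0.052 rad / 6.2832 = 0.0083.

>>> move_arm([
  [0,0,0.0027,-0.0063,0.0005,0,0.016],
  [0,0,0.0054,-0.0175,0.0004,0,0.016],
  [0,0,0.0083,-0.0275,0.0003,0,0.016],
  [0,0,0.0083,-0.0375,-0.0003,0,0.016],
  [0,0,0.0083,-0.0475,-0.0008,0,0.016],
  [0,0,0.0083,-0.0575,-0.0013,0,0.016],
  [0,0,0.0083,-0.0675,-0.0018,0,0.016],
])

```text
clock: 12.3
eef_pos: [497.7, 300.6, 30.3]
tcp_rot: [3.142, 0.0, 2.844]
contact_force: [-0.8, -0.8, 0.2]
opening: 0.185
grasp_force: 0.5
```

```bash
python3 - <<'E'
from plan import *
wr()
rows([(x,0,0,25,30) for x in (50,69)])
E
```

```text
t 12.3 bay [ 1.5 -0.3] 30.3 rot [3.142 0.    2.844] F [-0.8 -0.8  0.2] 0.18518883284537652
pur [120.  88.] [  93   65   57   48 2015] [-70.2 -62.9]
pur [320. 335.] [ 301  313   38   43 1256] [22.7  0.8]
red [614.  70.] [ 580   22   60   84 1999] [-75.7  94. ]
[0.0007, 0.001, 0.0001, -0.0225, 0.0001, 0.0004, 0.016]
[0.0007, 0.001, 0.0001, -0.0415, 0.0001, 0.0004, 0.016]
```

>>> move_arm([
  [0,0,0,-0.0113,0,0,0.016],
  [0,0,0,-0.0238,0,0,0.016],
  [0,0,0,-0.0363,0,0,0.016],
  [0,0,0,-0.0463,0,0,0.016],
  [0,0,0,-0.0525,0,0,0.016],
  [0,0,0,-0.0525,0,0,0.016],
])

```text
clock: 13.1
eef_pos: [537.7, 288.4, 30.3]
tcp_rot: [3.141, 0.0, 2.843]
contact_force: [-0.7, -0.4, -0.1]
opening: 0.187
grasp_force: 0.0
```

```bash
python3 - <<'E'
from plan import *
wr();pucks()
rows([(-72.3,-64,60,40,90),(-72.3,-64,60,40,30)])
E
```

```text
t 13.1 bay [43.3 -0.3] 30.3 rot [3.141 0.    2.843] F [-0.7 -0.4 -0.1] 0.18711406983307696
pur [320. 336.] [ 301  314   38   43 1228] [64.9  0.9]
red [614.   2.] [602   0  25   5  89] [-53.3  89.4]
red [321. 352.] [290 338  61  24 579] [72.6  1.3]
scene red 24 [102.   9.]
scene cap 31 [-72. -65.]
scene latch 12 [12.  8.]
side red 36 [94. 14.]
side cap 30 [-72. -63.]
side latch 12 [12.  7.]
[-0.0001, -0.0002, -1.0469, 0.135, -0.0982, -0.0597, 0.016]
[-0.0001, -0.0002, -1.0469, 0.135, -0.0982, 0.0003, 0.016]
```

```bash
python3 - <<'E'
from plan import *
rows([(-72.3,-64,71,42,90),(-72.3,-64,71,42,30),(-72.3,-64,71,25,30),(-50,0,71,25,30)])
E
```

```text
[-0.0, -0.0002, -1.2388, 0.1287, -0.1033, -0.0597, 0.016]
[-0.0, -0.0002, -1.2388, 0.1287, -0.1033, 0.0003, 0.016]
[-0.0, -0.0002, -1.2388, 0.1231, -0.0872, 0.0003, 0.016]
[-0.0, -0.0002, -1.2388, 0.1008, -0.0232, 0.0003, 0.016]
```

To row units: 0.129 m / 0.8 = 0.1613, 0.125 m / 0.8 = 0.1563, -1.2 rad / 6.2832 = -0.191.

>>> move_arm([
  [0,0,0,0.0125,0,0,0.016],
  [0,0,-0.0239,0.0375,-0.0125,-0.0375,0.016],
  [0,0,-0.0509,0.0688,-0.0375,-0.075,0.016],
  [0,0,-0.0796,0.1,-0.0625,-0.075,0.016],
  [0,0,-0.1082,0.1313,-0.0875,-0.075,0.016],
  [0,0,-0.1369,0.1563,-0.1125,-0.075,0.016],
  [0,0,-0.1655,0.1613,-0.125,-0.075,0.016],
  [0,0,-0.191,0.1613,-0.1288,-0.075,0.016],
])

```text
clock: 14.25
eef_pos: [382.2, 227.4, 90.3]
tcp_rot: [3.141, -0.001, -2.233]
contact_force: [-0.2, 1.1, -0.8]
opening: 0.189
grasp_force: 0.0
```

```bash
python3 - <<'E'
from plan import *
wr();pucks()
rows([(-72.3,-64,71,42,30),(-72.3,-64,71,25,30),(-50,0,71,25,30)])
E
```

```text
t 14.25 bay [ -87.5 -104.3] 90.3 rot [ 3.141e+00 -1.000e-03 -2.233e+00] F [-0.2  1.1 -0.8] 0.18948311452125965
pur [315. 291.] [303 277  25  29 563] [-70.9 -67.7]
scene red 62 [98.  5.]
scene cap 27 [98.  1.]
scene cap 27 [66.  1.]
scene cap 32 [-72. -65.]
scene latch 12 [12.  8.]
side red 67 [97.  6.]
side cap 28 [98.  3.]
side cap 28 [66.  2.]
side cap 30 [-72. -63.]
side latch 11 [12.  7.]
[0.0, 0.0001, -0.0416, -0.0, -0.0007, 0.0604, 0.016]
[0.0, 0.0001, -0.0416, -0.017, 0.0, 0.0604, 0.016]
[0.0, 0.0001, -0.0416, -0.0847, 0.0026, 0.0604, 0.016]
```

To row units: -0.074 m / 0.8 = -0.0925, 0.0007 m / 0.8 = 0.0009, -0.04 rad / 6.2832 = -0.0064.

>>> move_arm([
  [0,0,-0.0064,0,-0.0006,0.0375,0.016],
  [0,0,-0.0064,0,-0.0006,0.075,0.016],
  [0,0,-0.0064,-0.015,0,0.075,0.016],
  [0,0,-0.0064,-0.0275,0,0.075,0.016],
  [0,0,-0.0064,-0.045,0.0009,0.075,0.016],
  [0,0,-0.0064,-0.0625,0.0016,0.075,0.016],
  [0,0,-0.0064,-0.08,0.0023,0.075,0.016],
  [0,0,-0.0064,-0.0925,0.0028,0.075,0.016],
])

```text
clock: 15.4
eef_pos: [428.6, 288.3, 30.5]
tcp_rot: [-3.141, 0.001, -2.199]
contact_force: [-0.7, -0.5, 0.2]
opening: 0.188
grasp_force: 0.2
```

```bash
python3 - <<'E'
from plan import *
wr()
rows([(-50,0,71,25,30),(-50,0,71,42,30),(-50,0,0,44,30),(-50,0,0,25,30)])
E
```

```text
t 15.4 bay [-60.9 -32.4] 30.5 rot [-3.141e+00  1.000e-03 -2.199e+00] F [-0.7 -0.5  0.2] 0.1881383325696317
pur [320. 334.] [ 302  313   37   43 1234] [-54. -11.]
red [ 65. 362.] [ 54 358  21   9  73] [ 47.9 -32.3]
red [ 29. 381.] [  2 369  53  31 418] [ 66.7 -28.6]
[-0.0005, 0.0018, 0.0012, -0.008, 0.0004, 0.0006, 0.016]
[-0.0005, 0.0018, 0.0012, 0.009, 0.0004, 0.0006, 0.016]
[0.0006, 0.0019, 1.2404, -0.0188, 0.042, 0.0006, 0.016]
[0.0006, 0.0019, 1.2404, -0.0249, 0.024, 0.0006, 0.016]
```

To row units: 0.038 m / 0.8 = 0.0475, -0.009 m / 0.8 = -0.0113, 0.9 rad / 6.2832 = 0.1432.

>>> move_arm([
  [0,0,0,-0.0113,0.0005,0,0.016],
  [0,0,0,-0.0113,0.0005,0,0.016],
  [0,0,0,0.0138,0.0005,0,0.016],
  [0,0,0.0286,0.01,0.0113,0,0.016],
  [0,0,0.0573,0.0063,0.0213,0,0.016],
  [0,0,0.0859,0.0013,0.0313,0,0.016],
  [0,0,0.1146,-0.0063,0.04,0,0.016],
  [0,0,0.1432,-0.0125,0.0475,0,0.016],
])

```text
clock: 16.45
eef_pos: [402.8, 317.8, 30.3]
tcp_rot: [-3.141, -0.0, -3.105]
contact_force: [0.8, 0.3, 0.6]
opening: 0.185
grasp_force: 0.0
```

```bash
python3 - <<'E'
from plan import *
im=wr();pucks()
rows([(-50,0,0,44,30),(-50,0,0,25,30),(-20,0,0,25,30)])
E
```

```text
t 16.45 bay [-94.3 -11.9] 30.3 rot [-3.141 -0.    -3.105] F [0.8 0.3 0.6] 0.18532672838293404
pur [313. 358.] [302 354  24  10 138] [-63.   -2.5]
red [586. 320.] [ 533  288  104   65 2325] [-114.2   91.8]
scene red 63 [98.  5.]
scene cap 28 [98.  1.]
scene cap 27 [66.  1.]
scene cap 7 [-48.   5.]
scene latch 12 [12.  8.]
side red 70 [97.  7.]
side cap 27 [98.  3.]
side cap 28 [66.  2.]
side cap 23 [-52.   5.]
side latch 11 [13.  7.]
[-0.0001, -0.0001, 0.3439, -0.0042, 0.0111, 0.0002, 0.016]
[-0.0001, -0.0001, 0.3439, -0.0221, 0.0047, 0.0002, 0.016]
[-0.0001, -0.0001, 0.3439, -0.0504, -0.0054, 0.0002, 0.016]
```

To row units: -0.04 m / 0.8 = -0.05, -0.031 m / 0.8 = -0.0388, 0.344 rad / 6.2832 = 0.0547.

>>> move_arm([
  [0,0,0.0271,-0.0025,0.0075,0,0.016],
  [0,0,0.0547,-0.005,0.015,0,0.016],
  [0,0,0.0547,-0.0163,0.0113,0,0.016],
  [0,0,0.0547,-0.0275,0.0069,0,0.016],
  [0,0,0.0547,-0.0388,0.0028,0,0.016],
  [0,0,0.0547,-0.05,-0.0019,0,0.016],
])

```text
clock: 17.35
eef_pos: [443.8, 317.4, 30.2]
tcp_rot: [-3.141, -0.0, 2.841]
contact_force: [-0.2, -0.1, 0.4]
opening: 0.187
grasp_force: 0.2
```

```bash
python3 - <<'E'
from plan import *
im=wr()
rows([(x,0,0,25,30) for x in(-20,0,20,38)])
E
```

```text
t 17.35 bay [-55.   -0.2] 30.2 rot [-3.141 -0.     2.841] F [-0.2 -0.1  0.4] 0.1873685333076891
pur [320. 335.] [ 302  313   37   43 1271] [-33.8   1. ]
red [603. 173.] [ 558  115   82  106 2699] [-98.5  98.3]
[0.0005, 0.0007, -0.0031, -0.0089, -0.0001, 0.0004, 0.016]
[0.0005, 0.0007, -0.0031, -0.0289, -0.0001, 0.0004, 0.016]
[0.0005, 0.0007, -0.0031, -0.0489, -0.0, 0.0004, 0.016]
[0.0005, 0.0007, -0.0031, -0.0669, 0.0, 0.0004, 0.016]
```

Seated centrally. Push into the lane.

To row units: -0.058 m / 0.8 = -0.0725, -0.054 m / 0.8 = -0.0675.

>>> move_arm([
  [0,0,0,-0.0075,0,0,0.016],
  [0,0,0,-0.0175,0,0,0.016],
  [0,0,0,-0.0275,0,0,0.016],
  [0,0,0,-0.0375,0,0,0.016],
  [0,0,0,-0.0475,0,0,0.016],
  [0,0,0,-0.0575,0,0,0.016],
  [0,0,0,-0.0675,0,0,0.016],
  [0,0,0,-0.0725,0,0,0.016],
])

```text
clock: 18.4
eef_pos: [499.2, 300.5, 30.3]
tcp_rot: [3.141, 0.0, 2.84]
contact_force: [-0.9, -0.5, 0.5]
opening: 0.189
grasp_force: 0.4
```

```bash
python3 - <<'E'
from plan import *
im=wr()
rows([(x,0,0,25,30) for x in(38,40)])
E
```

```text
t 18.4 bay [ 2.9 -0. ] 30.3 rot [3.141 0.    2.84 ] F [-0.9 -0.5  0.5] 0.18900757717872135
pur [320. 334.] [ 302  313   36   42 1218] [23.8  1. ]
red [614.  65.] [ 580   16   60   85 2043] [-75.4  94.2]
[0.0004, 0.0006, -0.0041, -0.0098, -0.0, 0.0003, 0.016]
[0.0004, 0.0006, -0.0041, -0.0118, -0.0, 0.0003, 0.016]
```

To row units: -0.0125 m / 0.8 = -0.0156, -0.011 m / 0.8 = -0.0138.

>>> move_arm([
  [0,0,0,-0.005,0,0,0.016],
  [0,0,0,-0.01,0,0,0.016],
  [0,0,0,-0.0138,0,0,0.016],
  [0,0,0,-0.0156,0,0,0.016],
  [0,0,0,-0.0156,0,0,0.016],
])

```text
clock: 19.08
eef_pos: [510.5, 297.0, 30.3]
tcp_rot: [3.141, 0.0, 2.84]
contact_force: [0.1, 0.8, -0.3]
opening: 0.19
grasp_force: 0.2
```

>>> move_arm([
  [0,0,0,0.0125,0,0,0.016],
  [0,0,0,0.05,0,-0.025,0.016],
  [0,0,0,0.1,0,-0.075,0.016],
  [0,0,0,0.15,0,-0.1375,0.016],
  [0,0,0,0.175,0,-0.1875,0.016],
  [0,0,0,0.175,0,-0.2125,0.016],
  [0,0,0,0.175,0,-0.2125,0.016],
])

```text
clock: 19.95
eef_pos: [376.8, 339.5, 201.8]
tcp_rot: [3.138, 0.002, 2.841]
contact_force: [0.9, 0.1, -0.2]
opening: 0.188
grasp_force: 0.0
```

```bash
python3 - <<'E'
from plan import *
im=pucks();save("s9.png",cv2.resize(im[150:310,220:420],None,fx=3,fy=3,interpolation=cv2.INTER_CUBIC))
E
```

```text
scene red 65 [101.   4.]
scene cap 29 [102.   1.]
scene cap 27 [69.  1.]
scene cap 28 [37.  1.]
scene latch 13 [12.  8.]
side red 67 [100.   5.]
side cap 27 [101.   3.]
side cap 28 [68.  3.]
side cap 31 [36.  3.]
side latch 11 [12.  7.]
```

View pics/s9.png

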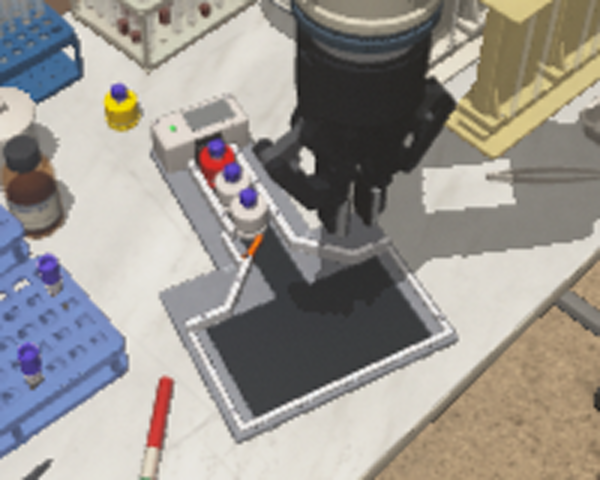

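The picture shows red at the head (215,158), the whites at (232,178) and (248,205), the latch shut at (255,245) and the gripper clear. All the measurements agree, so I hand in.

```bash
python3 -c "
from rig import order
print(order.sign_off())"
```

```text
the job is handed in; nothing more can be done
None
```

The job is handed in: all three carriers are in the lane with red at the head by the stop. The latch looked shut behind each one and the arm finished clear, in about 20 s of the 67 s; the hand-in gave no verdict.

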